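# Hold the hidden bolt head while the nut is run up

### The job

Lift the yellow dust cover off the grey bracket and set it down, not drop it, upright in the white tray. Then reach down into the gap between the bracket's two cheeks and grip the brass hex bolt head, which the running nut runner is slowly turning with it, firmly enough that the bolt stops turning; finish while still holding it, and leave the phone, the jar and the screwdriver where they lie.

Things in the scene. Friction and masses are not known exactly. Their poses are not given: they have to be found in the camera images.
- bracket: Fixed steel bracket; origin on the bench under the middle of the gap, z up, x along the bolt. Base plate 110 (x) x 100 (y) x 10 mm. Two grey cheeks 8 mm thick (x), 64 mm wide (y), tops 117 mm above the bench, inner faces at x = -26 and +26 mm: the gap is open above and at both y sides. Outside the -x cheek: nut and orange nut runner, 42 mm thick, to x = -149 mm, top at 106 mm.
- bolt: Brass hex bolt head, 24 mm across flats, 20 mm long (x). Origin: its centre, mid-gap, 85 mm above the bench, 32 mm below the cheek tops. x: bolt axis, level, as the bracket's x; the frame turns with the bolt; flats face its +y, -y and every 60 degrees on. A shank 18 mm thick joins it to the -x cheek.
- cover_grip (a point): Centre of the grip fin of the yellow dust cover (about 80 g) on top of the bracket; z up. Fin 44 (x) x 16 (y) x 36 mm high, 18 mm below to 18 above this point; under it a plate 76 (x) x 64 (y) x 5 mm; under that a block 42 (x) x 40 (y) x 12 mm that hangs in the gap with 5 mm play each way along x, down to 35 mm below this point. It stands upright on the block on a flat floor.
- cover: The same dust cover; origin at the centre of its block's underside, 35 mm below cover_grip.
- tray: Fixed white open tray, 160 (x) x 140 (y) x 24 mm high outside, walls and floor 5 mm; origin at the centre of its underside, on the bench.
- phone: Black phone lying flat, 150 x 74 x 9 mm; origin at the centre of its underside. Leave alone.
- jar: Small amber jar with white lid, 44 mm across, 50 mm high; origin at the centre of its underside. Leave alone.
- screwdriver: Screwdriver with red handle lying on the mat, about 200 mm long; origin under its middle. Leave alone.
- bolt_face (a point): Centre of the bolt head's free end face, 10 mm along +x from bolt. The nut runner turns the bolt slowly, about 0.03 rad/s about +x (y towards z), with about 0.09 N m. A 30 N grip across two opposite flats stops it; gripped off its flats it swings for a second or two until they lie on the pads.
Mind the look-alikes: they are no part of the job. Of the things shaped like the cover, the yellow one is meant.

How it is judged:
By the outcome, as a careful person would: the job done as asked, in the order asked, and still so for the second after the job is handed in, while the arm keeps its last pose, push and grip.
It also fails if it takes over 54 s, if anything falls off the work surface, if the arm or the gripper's body presses on something with over 40 N, if the wrist force passes 120 N, or if a joint passes its speed limit or range.

### The arm

A 6-joint arm with a two-finger parallel gripper is mounted at the origin on the work surface. World frame = base frame: x ahead of the robot, y to its left, z up, the work surface at z = 0. Lengths are in m, angles in rad, forces in N, time in s.
With the tool pointing down it reaches from about 0.35 to 0.775 m from the base axis. Payload 5.5 kg.
Tool frame: the origin (TCP) lies midway between the tips of the shut fingers; the grasp point (between the pads) lies 19 mm behind it; z points along the fingers, y is the direction in which the jaws open and shut (so a half turn about z gives the same grasp; the last joint's range is limited). The gripper opens to 85 mm and grips with 20 to 120 N. Pads are 22 mm wide; open, the fingers measure 114 mm over their backs; the gripper's body (76 mm by 85 mm) begins 54 mm behind the grasp point. The pads swing forward as they close: fully open they stand 13 mm farther back than shut.
Start: joints at [-1.304, 0.313, 0.046, 1.304, 0, 1.431], TCP at [0.228, -0.528, 0.231] pointing down, gripper open.
Joint ranges: [-2.76, 2.76], [-0.86, 1.69], [-1.03, 1.26], [-2.2, 2.34], [-1.47, 1.5], [-3.14, 3.14]. Speed limits (rad/s): [2.57, 2.57, 3.14, 3.14, 3.14, 3.14].

### API

Orientations are given as a unit quaternion [w, x, y, z].
In Python, from workcell import env gives the robot as it stands.
- The arm moves only by the shell command python3 -m creep 'ROWS' [OPENING] [FORCE]. ROWS is JSON, a list of rows, each a list of 6 numbers: the shift along the tool's x, y, z in m, then the turn, a rotation vector about the tool's x, y, z in degrees. A call has exactly 8 rows; each row is the pose to reach, as a shift and turn from the pose commanded when the call began, along the tool's axes at that moment; what a row does not reach only later rows make up. A row lasts 1/10 s, in which the tool goes at most 50 mm and 8.59 degrees, less where a joint would pass 70% of its speed; a pose out of reach is approached as far as the arm can. A call with a gripper value outside its range is refused whole. OPENING is the finger opening in m, from 0 to 0.0854, set as the call begins (- or left out, the last holds). The fingers move at their own pace and stop on an object; FORCE is the grip in N (left out, the last holds). Time passes only in rows, so rows that repeat a pose let the fingers close, or fill a call up. It gives the time, the measured TCP pose, the force and the opening at its end, in the units of the state.
- env.get_state(): the state, without advancing time (a new reading comes with each control period).
- env.read_camera(name): name is "scene" or "top" or "wrist"; returns (picture, depth): 400x640x3 uint8, blue, green, red; 400x640 float32, m along the optical axis (not along the pixel's ray), 0 where there is no reading.
- env.camera_params(name): a dict with "fx", "fy", "cx", "cy" (pixels), "position" and "orientation" of the camera in the world. Camera axes: x right, y up, looking along -z (the intrinsics and any distortion apply to the point x, -y, -z); pixel columns grow to the right and rows downward; lengths in m; the calibration is good to about 2 mm. A picture is of the moment at which its call begins: read the wrist's pose just before it. camera_params takes no time and is no camera call; for the wrist camera it gives the pose at the moment of the call.
- env.hand_in(): hands the job in, once; it reports no verdict.
The state is a dict: "clock": time; "joint_pos": joint angles; "qvel": joint speeds; "tau": joint torques, N m; "tcp_pos": TCP position; "orientation": TCP orientation; "wrist_force": force on the tool from outside, world axes, zero at the start; "ft_torque": the same for the moment, N m; "finger_gap": finger opening in m.
Only numpy, scipy, OpenCV 4.12 (cv2) and the standard library are available. Lean on these libraries where they do the work, as an engineer would, in place of code of your own. Each camera call takes 0.05 s, during which the arm holds its last target. There are 200 camera calls.

## Working session

There is one attempt and no reset: what is moved stays moved. The work goes in short steps, Python scripts to look and compute and a shell command to move; the robot and the scene stay as the last step left them, time stands still between calls to the robot, and variables do not carry over. Pictures are saved under pics/ and viewed, about 8 in all and at most 12, crops included, and the job is handed in when it is done.

```bash
ls; mkdir -p pics
python3 - <<'E'
from workcell import env
import cv2,numpy as np
print(env.get_state())
for n in ("scene","top"):
    im,d=env.read_camera(n); cv2.imwrite(f"pics/{n}0.png",im); np.save(f"pics/{n}0.npy",d)
    print(n,env.camera_params(n))
E
```

```text
pics
{'clock': 0.0, 'joint_pos': array([-1.30357934e+00,  3.13981662e-01,  4.49918371e-02,  1.30359389e+00,
       -2.60761889e-05,  1.43118736e+00]), 'qvel': array([ 0.00130105,  0.00038537, -0.0009302 , -0.00022839,  0.00120824,
       -0.00054773]), 'tau': array([-2.20888701e-04, -4.80617201e+01,  2.98540163e+01,  1.88584614e-02,
       -2.32278690e-04,  4.70221579e-06]), 'tcp_pos': array([ 0.22737042, -0.52758828,  0.23042478]), 'orientation': array([-8.91042116e-04,  9.79382423e-01,  2.02013045e-01, -6.99940074e-05]), 'wrist_force': array([-0.13320468, -0.54298222, -0.25968395]), 'ft_torque': array([-0.04111666,  0.02974873,  0.01802886]), 'finger_gap': 0.08558661630138183}
scene {'fx': 376.29858259184886, 'fy': 376.29858259184886, 'cx': 319.3408081224347, 'cy': 185.78363581680802, 'position': array([1.14555789, 0.5738547 , 0.94326285]), 'orientation': array([0.32318957, 0.13121098, 0.33406138, 0.87563415])}
top {'fx': 365.5682403114869, 'fy': 365.5682403114869, 'cx': 321.93360553228524, 'cy': 198.74675824667548, 'position': array([0.45423026, 0.01774802, 0.96265348]), 'orientation': array([-0.63144948, -0.0705289 ,  0.08441735,  0.76757471])}
```

View pics/scene0.png

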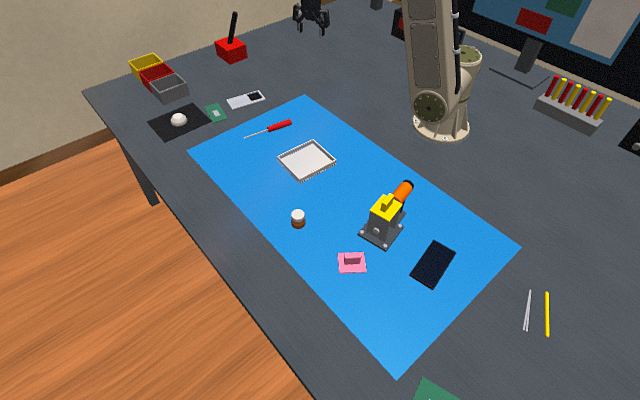

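View pics/top0.png

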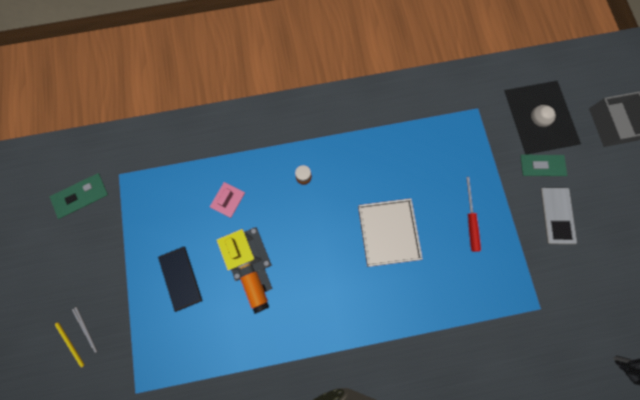

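Candidates for the cover: the yellow part on the bracket (scene 385,205; top 235,249) and the pink part on the mat (scene 352,262; top 227,199). The yellow one on the bracket with the orange runner fits. I'll take coarse positions now and enlarge the crop in the wrist view.

```bash
cat > h.py <<'E'
from workcell import env
import cv2,numpy as np
from scipy.spatial.transform import Rotation as R
def rot(q): return R.from_quat(np.roll(q,-1))
def ray(p,uv):
    uv=np.atleast_2d(uv).astype(float)
    v=np.c_[(uv[:,0]-p["cx"])/p["fx"],-(uv[:,1]-p["cy"])/p["fy"],-np.ones(len(uv))]
    return rot(p["orientation"]).apply(v)
def onz(p,uv,z):
    r=ray(p,uv); return p["position"]+r*((z-p["position"][2])/r[:,2])[:,None]
def dep(p,uv,d):
    uv=np.atleast_2d(uv); return p["position"]+ray(p,uv)*d[uv[:,1],uv[:,0]][:,None]
def two(p1,a,p2,b):  # midpoint of closest approach, miss
    r1,r2=ray(p1,a)[0],ray(p2,b)[0]; A=np.c_[r1,-r2]
    s=np.linalg.lstsq(A,p2["position"]-p1["position"],rcond=None)[0]
    x,y=p1["position"]+s[0]*r1,p2["position"]+s[1]*r2
    return (x+y)/2,np.linalg.norm(x-y)
def mask(im,lo,hi,box=None):
    m=cv2.inRange(cv2.cvtColor(im,cv2.COLOR_BGR2HSV),lo,hi)
    if box: k=np.zeros_like(m); x0,y0,x1,y1=box; k[y0:y1,x0:x1]=255; m&=k
    return m
YEL=((22,120,60),(36,255,255)); ORA=((5,150,80),(18,255,255))
E
python3 - <<'E'
from h import *
P={n:env.camera_params(n) for n in("scene","top")}
I={n:cv2.imread(f"pics/{n}0.png") for n in P}; D={n:np.load(f"pics/{n}0.npy") for n in P}
B={"scene":(360,170,420,225),"top":(210,225,275,315)}
for n in P:
    for nm,c in(("yel",YEL),("ora",ORA)):
        m=mask(I[n],*c,B[n]); uv=np.argwhere(m)[:,::-1]; X=dep(P[n],uv,D[n])
        print(n,nm,len(uv),uv.mean(0),"med",np.median(X,0),"z pct",np.percentile(X[:,2],[2,25,50,75,98]))
        if nm=="ora": print(" minrect",cv2.minAreaRect(X[:,:2].astype(np.float32)))
        else:
            t=X[(X[:,2]>np.percentile(X[:,2],98)-.012)]; print(" fin",len(t),t.mean(0), cv2.minAreaRect(t[:,:2].astype(np.float32)))
    print(n,"mat z",dep(P[n],[(300,280) if n=="top" else (240,180)],D[n]))
for n,box in(("top",(350,190,430,275)),("scene",(270,130,345,190))):
    m=mask(I[n],(0,0,110),(180,70,255),box); c=max(cv2.findContours(m,0,1)[0],key=cv2.contourArea)
    h=cv2.convexHull(c)[:,0]; X=onz(P[n],h,.024); print("tray rim",n,cv2.minAreaRect(X[:,:2].astype(np.float32)), "z",np.median(dep(P[n],h,D[n])[:,2]))
E
```

```text
scene yel 522 [386.09961686 206.81609195] med [0.56989564 0.20659966 0.1230123 ] z pct [0.1183073  0.12165238 0.1230123  0.13201048 0.15979306]
 fin 93 [0.56398453 0.20221179 0.1567758 ] ((0.56074458360672, 0.20095986127853394), (0.0453549399971962, 0.01606629230082035), 10.620101928710938)
scene ora 252 [402.32142857 191.31746032] med [0.46594599 0.1842682  0.10354785] z pct [0.08917877 0.09904534 0.10354785 0.10576372 0.10900252]
 minrect ((0.5081750154495239, 0.1857280135154724), (0.17538860440254211, 0.04145735874772072), 7.28808069229126)
scene mat z [[ 0.76992959 -0.25381401  0.00268472]]
top yel 911 [235.46432492 249.36443469] med [0.55994511 0.19598921 0.12327169] z pct [0.090405   0.12192796 0.12327169 0.12575177 0.16030376]
 fin 166 [0.56123057 0.19879746 0.16776376] ((0.5067335367202759, 0.12377946078777313), (0.23340217769145966, 0.03899295628070831), 54.172489166259766)
top ora 551 [253.71143376 289.21597096] med [0.46612987 0.1752801  0.1038915 ] z pct [0.08993358 0.10092666 0.1038915  0.10593275 0.10913464]
 minrect ((0.4770340323448181, 0.11030978709459305), (0.07707376778125763, 0.17438581585884094), 10.004142761230469)
top mat z [[ 0.46705274  0.07439449 -0.00112867]]
tray rim top ((0.5423726439476013, -0.17522293329238892), (0.14216767251491547, 0.16071687638759613), 86.19866943359375) z 0.0030822954253818535
tray rim scene ((0.5472421646118164, -0.1692127287387848), (0.15469372272491455, 0.17008861899375916), 86.25248718261719) z 0.022504460130909232
```

```bash
cat >> h.py <<'E'
def go(pos,yaw,tilt=0):
    """shift (mm) and turn (deg) in tool axes to reach pos, tool down, tool x at yaw deg; tilt deg about tool x"""
    s=env.get_state(); q=rot(s["orientation"])
    g=R.from_euler("z",yaw,degrees=True)*R.from_euler("x",180+tilt,degrees=True)
    rel=(q.inv()*g).as_rotvec(degrees=True)
    print("t",round(s["clock"],2),"tcp",s["tcp_pos"].round(4),"q",s["orientation"].round(4),"F",s["wrist_force"].round(1),"gap",round(s["finger_gap"],4))
    print("shift mm",(q.inv().apply(np.array(pos)-s["tcp_pos"])*1000).round(1),"turn",rel.round(2))
E
python3 - <<'E'
from h import *
p=env.camera_params("wrist"); s=env.get_state(); q=rot(s["orientation"])
print("cam in tool",q.inv().apply(p["position"]-s["tcp_pos"]), "look",q.inv().apply(rot(p["orientation"]).apply([0,0,-1])),"up",q.inv().apply(rot(p["orientation"]).apply([0,1,0])),p["fx"],p["cx"],p["cy"])
go([.561,.2,.33],10.5); go([.561,.2,.33],190.5)
E
```

```text
cam in tool [ 0.07924995  0.00019434 -0.14249596] look [-3.11591321e-01 -5.84610030e-04  9.50216032e-01] up [ 9.50216211e-01 -2.16339772e-04  3.11591247e-01] 337.89172649015285 318.47925284887356 199.5847380850958
t 0.1 tcp [ 0.2274 -0.5276  0.2305] q [-8.000e-04  9.794e-01  2.020e-01 -1.000e-04] F [-0.4 -0.9 -0.7] gap 0.0851
shift mm [ 594.3 -536.4  -98.5] turn [-0.1  -0.   12.81]
t 0.1 tcp [ 0.2274 -0.5276  0.2305] q [-8.000e-04  9.794e-01  2.020e-01 -1.000e-04] F [-0.4 -0.9 -0.7] gap 0.0851
shift mm [ 594.3 -536.4  -98.5] turn [ 0.0000e+00 -1.4000e-01 -1.6719e+02]
```

```bash
python3 -m creep '[[0.03,-0.027,-0.005,0,0,-8.4],[0.06,-0.054,-0.01,0,0,-16.8],[0.09,-0.081,-0.015,0,0,-25.2],[0.12,-0.108,-0.02,0,0,-33.6],[0.15,-0.135,-0.025,0,0,-42],[0.18,-0.162,-0.03,0,0,-50.4],[0.21,-0.189,-0.035,0,0,-58.8],[0.24,-0.216,-0.04,0,0,-67.2]]' 0.085 40; python3 -c "
from h import *
go([.561,.2,.33],190.5)"
```

```text
clock: 0.9
tcp_pos: [0.3626, -0.2331, 0.2712]
orientation: [-0.0, 0.702, 0.712, 0.0]
wrist_force: [1.6, -0.1, 0.3]
finger_gap: 0.0853
t 0.9 tcp [ 0.3626 -0.2331  0.2712] q [-1.000e-04  7.020e-01  7.122e-01  0.000e+00] F [ 1.6 -0.1  0.3] gap 0.0853
shift mm [430.2 204.6 -58.7] turn [ 0.000e+00 -2.000e-02 -9.967e+01]
```

```bash
python3 -m creep '[[0.036,0.017,-0.005,0,0,-8.4],[0.072,0.034,-0.01,0,0,-16.8],[0.108,0.051,-0.015,0,0,-25.2],[0.144,0.068,-0.02,0,0,-33.6],[0.18,0.085,-0.025,0,0,-42],[0.216,0.102,-0.03,0,0,-50.4],[0.252,0.119,-0.035,0,0,-58.8],[0.288,0.136,-0.04,0,0,-67.2]]'; python3 -c "
from h import *
go([.561,.2,.33],190.5)"
```

```text
clock: 1.7
tcp_pos: [0.4961, 0.0561, 0.3112]
orientation: [-0.0, 0.19, 0.982, -0.0]
wrist_force: [0.5, -1.2, -0.2]
finger_gap: 0.0851
t 1.7 tcp [0.4961 0.0561 0.3112] q [-2.000e-04  1.903e-01  9.817e-01 -1.000e-04] F [ 0.5 -1.2 -0.2] gap 0.0851
shift mm [ -6.4 157.7 -18.9] turn [-1.000e-02 -3.000e-02 -3.244e+01]
```

```bash
python3 -m creep '[[-0.002,0.04,-0.004,0,0,-8],[-0.003,0.08,-0.008,0,0,-16],[-0.005,0.12,-0.012,0,0,-24],[-0.006,0.15,-0.016,0,0,-30],[-0.0064,0.1577,-0.0189,0,0,-32.4],[-0.0064,0.1577,-0.0189,0,0,-32.4],[-0.0064,0.1577,-0.0189,0,0,-32.4],[-0.0064,0.1577,-0.0189,0,0,-32.4]]'
python3 - <<'E'
from h import *
go([.561,.2,.2],190.5)
p=env.camera_params("wrist"); im,d=env.read_camera("wrist"); cv2.imwrite("pics/w1.png",im); np.save("pics/w1.npy",d); np.save("pics/w1p.npy",p,allow_pickle=True)
m=mask(im,*YEL); uv=np.argwhere(m)[:,::-1]; X=dep(p,uv,d)
k=(abs(X[:,:2]-[.561,.2])<.08).all(1); X=X[k];uv=uv[k]; print(len(X),uv.min(0),uv.max(0))
top=X[abs(X[:,2]-.158)<.004]; pl=X[abs(X[:,2]-.122)<.004]
for t in(top,pl): print(len(t),np.median(t[:,2]),t.mean(0),cv2.minAreaRect(t[:,:2].astype(np.float32)))
x0,y0=uv.min(0)-60; x1,y1=uv.max(0)+60; x0,y0=max(x0,0),max(y0,0)
c=im[y0:y1,x0:x1]; f=min(780/c.shape[1],590/c.shape[0]); cv2.imwrite("pics/w1c.png",cv2.resize(c,None,fx=f,fy=f)); print(x0,y0,f)
E
```

```text
clock: 2.5
tcp_pos: [0.5613, 0.1971, 0.33]
orientation: [-0.0, -0.087, 0.996, -0.0]
wrist_force: [-0.1, 0.5, -1.0]
finger_gap: 0.0851
t 2.5 tcp [0.5613 0.1971 0.33  ] q [-3.000e-04 -8.720e-02  9.962e-01 -2.000e-04] F [-0.1  0.5 -1. ] gap 0.0851
shift mm [ -0.3   2.9 130. ] turn [-0.02 -0.04 -0.49]
4230 [289 131] [351 202]
738 0.15768034520595506 [0.55929821 0.19918069 0.15767497] ((0.5599509477615356, 0.19932425022125244), (0.04366875812411308, 0.015961654484272003), 12.302573204040527)
3369 0.12174020023871912 [0.55657763 0.19858729 0.12173293] ((0.5598821640014648, 0.1993562877178192), (0.07571296393871307, 0.0641784593462944), 12.274455070495605)
229 71 3.089005235602094
```

View pics/w1c.png

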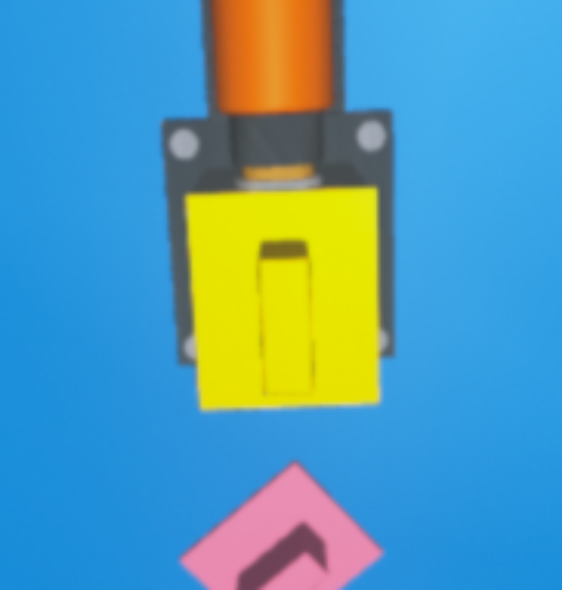

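The wrist crop shows the yellow cover seated on the grey bracket (fin around crop 287,325, runner behind it at 275,50). The pink look-alike lies on the mat below it. Fin centre is (0.560, 0.199), top 0.158, yaw 12.3°. I'll descend and grip.

```bash
python3 -m creep '[[0.001,0.0024,0.04,0,0,-1.2],[0.001,0.0024,0.085,0,0,-2.3],[0.001,0.0024,0.125,0,0,-2.3],[0.001,0.0024,0.155,0,0,-2.3],[0.001,0.0024,0.178,0,0,-2.3],[0.001,0.0024,0.192,0,0,-2.3],[0.001,0.0024,0.197,0,0,-2.3],[0.001,0.0024,0.197,0,0,-2.3]]' 0.085 40; python3 -c "
from h import *
go([.56,.1993,.133],192.3)"
```

```text
clock: 3.35
tcp_pos: [0.5597, 0.1994, 0.1328]
orientation: [-0.001, -0.107, 0.994, -0.0]
wrist_force: [0.4, -0.7, 0.5]
finger_gap: 0.085
t 3.35 tcp [0.5597 0.1994 0.1328] q [-6.000e-04 -1.075e-01  9.942e-01 -1.000e-04] F [ 0.4 -0.7  0.5] gap 0.085
shift mm [-0.2 -0.1 -0.2] turn [-0.01 -0.07  0.04]
```

```bash
python3 -m creep '[[0,0,0,0,0,0],[0,0,0,0,0,0],[0,0,0,0,0,0],[0,0,0,0,0,0],[0,0,0,0,0,0],[0,0,0,0,0,0],[0,0,0,0,0,0],[0,0,0,0,0,0]]' 0.005 40
```

```text
clock: 4.15
tcp_pos: [0.5606, 0.2002, 0.1337]
orientation: [0.0, -0.108, 0.994, 0.0]
wrist_force: [-1.2, -0.1, 4.4]
finger_gap: 0.0153
```

```bash
python3 -m creep '[[0,0,-0.005,0,0,0],[0,0,-0.015,0,0,0],[0,0,-0.03,0,0,0],[0,0,-0.05,0,0,0],[0,0,-0.07,0,0,0],[0,0,-0.085,0,0,0],[0,0,-0.095,0,0,0],[0,0,-0.1,0,0,0]]'; python3 -c "
from h import *
go([.543,-.173,.2],176); go([.543,-.173,.2],266)"
```

```text
clock: 4.95
tcp_pos: [0.5605, 0.2001, 0.2343]
orientation: [0.001, -0.108, 0.994, 0.0]
wrist_force: [0.4, 0.7, -0.2]
finger_gap: 0.0152
t 4.95 tcp [0.5605 0.2001 0.2343] q [ 6.000e-04 -1.080e-01  9.941e-01  0.000e+00] F [ 0.4  0.7 -0.2] gap 0.0152
shift mm [  97.3 -360.7   34.3] turn [ 0.    0.07 16.41]
t 4.95 tcp [0.5605 0.2001 0.2343] q [ 6.000e-04 -1.080e-01  9.941e-01  0.000e+00] F [ 0.4  0.7 -0.2] gap 0.0152
shift mm [  97.3 -360.7   34.3] turn [-5.000e-02  6.000e-02 -7.359e+01]
```

```bash
python3 -m creep '[[0.006,-0.022,0,0,0,1],[0.018,-0.065,0,0,0,3],[0.03,-0.11,0,0,0,5],[0.042,-0.155,0,0,0,7],[0.054,-0.2,0,0,0,9],[0.066,-0.245,0,0,0,11],[0.078,-0.29,0,0,0,13],[0.087,-0.325,0,0,0,15]]'
python3 - <<'E'
from h import *
go([.543,-.173,.14],176)
p=env.camera_params("wrist"); im,d=env.read_camera("wrist"); cv2.imwrite("pics/w2.png",im)
m=mask(im,(0,0,110),(180,70,255)); n,l,st,_=cv2.connectedComponentsWithStats(m); uv=np.argwhere(m)[:,::-1]; X=dep(p,uv,d)
k=(abs(X[:,:2]-[.543,-.173])<.1).all(1)&(X[:,2]<.035); X=X[k]; rim=X[X[:,2]>.019]; fl=X[X[:,2]<.010]
print(len(rim),len(fl),"rim z",np.median(rim[:,2]),"floor z",np.median(fl[:,2]),cv2.minAreaRect(X[:,:2].astype(np.float32)))
print(dep(env.camera_params("wrist"),[[int(v) for v in np.median(uv,0)]],d))
m=mask(im,*YEL); uv=np.argwhere(m)[:,::-1]; Y=dep(p,uv,d); print("yel",len(Y),uv.min(0),uv.max(0),np.percentile(Y[:,2],[2,50,98]))
E
```

```text
clock: 5.75
tcp_pos: [0.5443, -0.1385, 0.2326]
orientation: [-0.001, 0.024, 1.0, -0.0]
wrist_force: [0.8, 1.0, -1.2]
finger_gap: 0.015
t 5.75 tcp [ 0.5443 -0.1385  0.2326] q [-5.000e-04  2.410e-02  9.997e-01 -0.000e+00] F [ 0.8  1.  -1.2] gap 0.015
shift mm [ -0.5 -34.5  92.6] turn [-0.   -0.06  1.24]
1877 11691 rim z 0.023528389498051416 floor z 0.004792532482308265 ((0.5522920489311218, -0.1787010133266449), (0.13964015245437622, 0.18265444040298462), 86.2776107788086)
[[ 0.51711239 -0.19045588  0.00539948]]
yel 13699 [252 182] [384 339] [0.2195481  0.22117814 0.25766892]
```

View pics/w2.png

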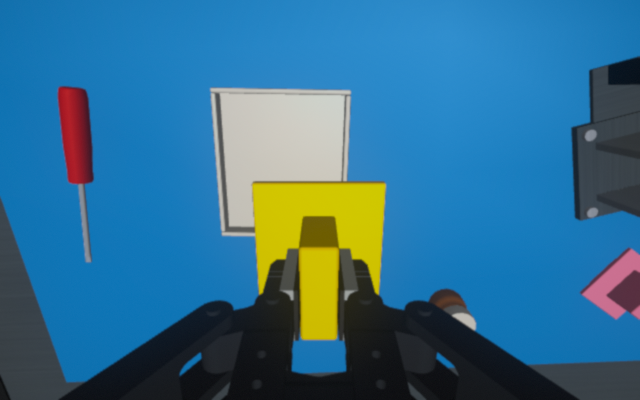

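The cover hangs upright in the fingers (fin at 320,290) and the tray is ahead (212..350, 90..237). Tray floor is 4.8 mm, rim 23.5 mm. I'll move over and lower.

```bash
python3 -m creep '[[0,-0.01,0.005,0,0,0.5],[0,-0.02,0.02,0,0,1.2],[0,-0.03,0.04,0,0,1.2],[0,-0.0375,0.07,0,0,1.2],[0,-0.0375,0.105,0,0,1.2],[0,-0.0375,0.135,0,0,1.2],[0,-0.0375,0.155,0,0,1.2],[0,-0.0375,0.165,0,0,1.2]]'
```

```text
clock: 6.6
tcp_pos: [0.5416, -0.1717, 0.0653]
orientation: [-0.002, 0.032, 0.999, 0.001]
wrist_force: [0.1, -0.5, -1.4]
finger_gap: 0.0152
```

```bash
python3 -m creep '[[0,0,0.008,0,0,0],[0,0,0.016,0,0,0],[0,0,0.022,0,0,0],[0,0,0.027,0,0,0],[0,0,0.03,0,0,0],[0,0,0.0315,0,0,0],[0,0,0.0325,0,0,0],[0,0,0.0325,0,0,0]]'; python3 -c "
from h import *
go([.543,-.176,.0337],176)"
```

```text
clock: 7.4
tcp_pos: [0.5435, -0.1736, 0.0358]
orientation: [0.0, 0.033, 0.999, -0.0]
wrist_force: [0.2, -0.4, -0.7]
finger_gap: 0.0152
t 7.4 tcp [ 0.5435 -0.1736  0.0358] q [ 1.000e-04  3.310e-02  9.995e-01 -1.000e-04] F [ 0.2 -0.4 -0.7] gap 0.0152
shift mm [ 0.3 -2.4  2.1] turn [-0.01  0.01  0.2 ]
```

```bash
python3 -m creep '[[0,0,0.0004,0,0,0],[0,0,0.0008,0,0,0],[0,0,0.0012,0,0,0],[0,0,0.0016,0,0,0],[0,0,0.002,0,0,0],[0,0,0.0022,0,0,0],[0,0,0.0022,0,0,0],[0,0,0.0022,0,0,0]]'
```

```text
clock: 8.2
tcp_pos: [0.5434, -0.1735, 0.0337]
orientation: [0.0, 0.033, 0.999, -0.0]
wrist_force: [-0.8, 1.1, 1.8]
finger_gap: 0.015
```

```bash
python3 -m creep '[[0,0,0.0003,0,0,0],[0,0,0.0006,0,0,0],[0,0,0.0009,0,0,0],[0,0,0.001,0,0,0],[0,0,0.001,0,0,0],[0,0,0.001,0,0,0],[0,0,0.001,0,0,0],[0,0,0.001,0,0,0]]'
```

```text
clock: 9.0
tcp_pos: [0.5434, -0.1735, 0.0337]
orientation: [0.0, 0.033, 0.999, -0.0]
wrist_force: [-3.4, 1.6, 9.3]
finger_gap: 0.0149
```

```bash
python3 -m creep '[[0,0,0,0,0,0],[0,0,0,0,0,0],[0,0,0,0,0,0],[0,0,0,0,0,0],[0,0,0,0,0,0],[0,0,0,0,0,0],[0,0,0,0,0,0],[0,0,-0.005,0,0,0]]' 0.06 40; python3 -m creep '[[0,0,-0.015,0,0,0],[0,0,-0.035,0,0,0],[0,0,-0.065,0,0,0],[0,0,-0.105,0,0,0],[0,0,-0.145,0,0,0],[0,0,-0.175,0,0,0],[0,0,-0.195,0,0,0],[0,0,-0.2,0,0,0]]'
python3 - <<'E'
from h import *
p=env.camera_params("wrist"); im,d=env.read_camera("wrist"); cv2.imwrite("pics/w3.png",im)
m=mask(im,*YEL); uv=np.argwhere(m)[:,::-1]; Y=dep(p,uv,d); print("yel",len(Y),np.percentile(Y[:,2],[2,50,98]),cv2.minAreaRect(Y[abs(Y[:,2]-.022)<.005][:,:2].astype(np.float32)))
# bracket from the top camera, cover off: base plate/cheeks
pt=env.camera_params("top"); t,dt=env.read_camera("top"); cv2.imwrite("pics/top1.png",t)
ys,xs=np.mgrid[215:330,195:300]; uv=np.c_[xs.ravel(),ys.ravel()]; X=dep(pt,uv,dt)
k=abs(X[:,2]-.117)<.004; c=X[k&(abs(X[:,:2]-[.56,.2])<.06).all(1)]; print("cheek tops",len(c),c.mean(0),cv2.minAreaRect(c[:,:2].astype(np.float32)))
k=abs(X[:,2]-.085)<.015; c=X[k&(abs(X[:,:2]-[.56,.2])<.025).all(1)]; print("bolt",len(c),c.mean(0) if len(c) else 0, c[:,2].max() if len(c) else 0)
go([.56,.1993,.26],192.3)
E
```

```text
clock: 9.8
tcp_pos: [0.5428, -0.1732, 0.037]
orientation: [-0.001, 0.033, 0.999, 0.0]
wrist_force: [-0.8, 0.1, 0.4]
finger_gap: 0.0599
clock: 10.6
tcp_pos: [0.5447, -0.1741, 0.2409]
orientation: [0.003, 0.033, 0.999, -0.001]
wrist_force: [0.4, -0.2, 0.3]
finger_gap: 0.0598
yel 3958 [0.0203148  0.02198347 0.05865803] ((0.543515682220459, -0.17388252913951874), (0.06350259482860565, 0.07500911504030228), 86.26619720458984)
cheek tops 209 [0.56123314 0.20021332 0.11752098] ((0.5614056587219238, 0.20069193840026855), (0.06770813465118408, 0.06396139413118362), 12.600550651550293)
bolt 146 [0.55889197 0.20017281 0.09355165] 0.0999594731879232
t 10.7 tcp [ 0.5438 -0.1737  0.2382] q [ 8.000e-04  3.310e-02  9.995e-01 -4.000e-04] F [-0.6  0.4 -0.2] gap 0.0602
shift mm [  8.4 373.2 -22.1] turn [ -0.06   0.09 -16.09]
```

View pics/w3.png

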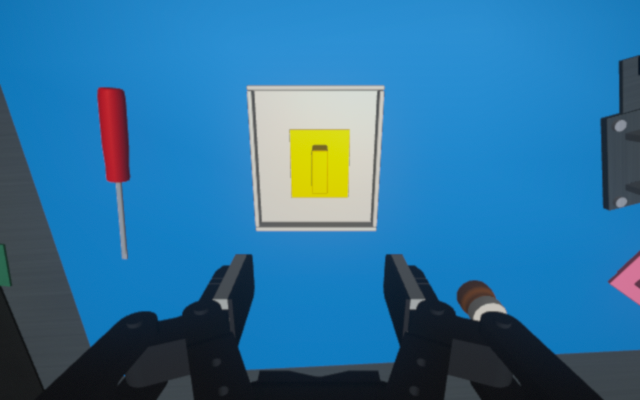

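The cover stands upright in the tray (plate at 290..350, 128..198): plate top 22 mm, fin top 58 mm, centre (0.5435, -0.174). Back to the bracket.

```bash
python3 -m creep '[[0,0.025,-0.005,0,0,-1],[0.001,0.07,-0.01,0,0,-3],[0.002,0.118,-0.015,0,0,-5],[0.003,0.166,-0.02,0,0,-7],[0.005,0.214,-0.02,0,0,-9],[0.006,0.262,-0.02,0,0,-11],[0.007,0.31,-0.02,0,0,-13.5],[0.008,0.345,-0.02,0,0,-16]]' 0.085 40;  python3 -c "
from h import *
go([.561,.2002,.22],192.5)"
```

```text
clock: 11.5
tcp_pos: [0.557, 0.174, 0.2553]
orientation: [-0.002, -0.108, 0.994, 0.0]
wrist_force: [-0.2, -0.5, -0.5]
finger_gap: 0.0849
t 11.5 tcp [0.557  0.174  0.2553] q [-1.600e-03 -1.081e-01  9.941e-01  1.000e-04] F [-0.2 -0.5 -0.5] gap 0.0849
shift mm [-9.6 24.7 35.3] turn [ 0.03 -0.18 -0.09]
```

```bash
python3 -m creep '[[-0.004,0.012,0.01,0,0,0],[-0.008,0.02,0.022,0,0,0],[-0.0096,0.0247,0.032,0,0,0],[-0.0096,0.0247,0.035,0,0,0],[-0.0096,0.0247,0.035,0,0,0],[-0.0096,0.0247,0.035,0,0,0],[-0.0096,0.0247,0.035,0,0,0],[-0.0096,0.0247,0.035,0,0,0]]'
cat > bolt.py <<'E'
from h import *
import sys
go([.561,.2002,.066],192.5)
p=env.camera_params("wrist"); im,d=env.read_camera("wrist"); n=sys.argv[1]; cv2.imwrite(f"pics/{n}.png",im)
ys,xs=np.mgrid[0:400,0:640]; uv=np.c_[xs.ravel(),ys.ravel()]; X=dep(p,uv,d); ok=d.ravel()>0
near=ok&(np.hypot(*(X[:,:2]-[.561,.2002]).T)<.06)
c=X[near&(abs(X[:,2]-.117)<.003)]; r=cv2.minAreaRect(c[:,:2].astype(np.float32)); print("cheek tops",len(c),np.median(c[:,2]),r)
a=np.radians(12.5); L=(X-[*r[0],0])@np.array([[np.cos(a),-np.sin(a),0],[np.sin(a),np.cos(a),0],[0,0,1]])
b=near&(abs(L[:,0])<9)&(L[:,2]>.06)&(abs(L[:,0])<.009)&(abs(L[:,1])<.03); l=L[b]
for y in np.arange(-18,18,1.5):
    k=abs(l[:,1]*1000-y-.75)<.75
    if k.sum(): print(f"y {y+.75:.2f}  z {np.median(l[k,2])*1000:.1f} n{k.sum()}",end="; ")
print(); w=near&(L[:,2]>.06)&(L[:,2]<.105)&(abs(L[:,0])<.025)&(abs(L[:,1])<.009)
for x in np.arange(-25,25,2.5):
    k=w&(abs(L[:,0]*1000-x-1.25)<1.25)
    if k.sum(): print(f"x {x+1.25:.1f} z {np.median(L[k,2])*1000:.1f}",end="; ")
q=uv[near&(L[:,2]>.06)]; x0,y0=np.maximum(q.min(0)-10,0); x1,y1=q.max(0)+10
C=im[y0:y1,x0:x1]; f=min(780/C.shape[1],590/C.shape[0]); cv2.imwrite(f"pics/{n}c.png",cv2.resize(C,None,fx=f,fy=f,interpolation=cv2.INTER_CUBIC)); print("\ncrop",x0,y0,f)
E
python3 bolt.py w4
```

```text
clock: 12.3
tcp_pos: [0.5628, 0.197, 0.2232]
orientation: [0.001, -0.106, 0.994, -0.0]
wrist_force: [-1.0, 1.1, -0.2]
finger_gap: 0.0849
t 12.3 tcp [0.5628 0.197  0.2232] q [ 6.000e-04 -1.059e-01  9.944e-01 -0.000e+00] F [-1.   1.1 -0.2] gap 0.0849
shift mm [  1.3   3.6 157.2] turn [-0.01  0.07 -0.34]
cheek tops 1743 0.11664259981749575 ((0.5584570169448853, 0.1982029676437378), (0.06786783784627914, 0.06348595768213272), 12.274248123168945)
y -17.25  z 301.2 n176; y -15.75  z 300.9 n177; y -14.25  z 301.0 n182; y -12.75  z 301.0 n190; y -11.25  z 300.2 n209; y -9.75  z 300.1 n219; y -8.25  z 300.4 n210; y -6.75  z 300.6 n195; y -5.25  z 301.2 n188; y -3.75  z 300.8 n189; y -2.25  z 301.0 n180; y -0.75  z 301.1 n195; y 0.75  z 300.5 n198; y 2.25  z 301.0 n186; y 3.75  z 300.1 n211; y 5.25  z 300.0 n222; y 6.75  z 299.8 n224; y 8.25  z 300.2 n215; y 9.75  z 300.1 n213; y 11.25  z 300.2 n217; y 12.75  z 301.5 n170; y 14.25  z 302.9 n114; y 15.75  z 302.9 n93; y 17.25  z 303.0 n63; 
x -21.2 z 93.2; x -18.8 z 92.4; x -16.2 z 92.4; x -13.8 z 92.0; x -11.2 z 92.2; x -8.8 z 95.1; x -6.2 z 96.3; x -3.8 z 96.0; x -1.2 z 96.1; x 1.2 z 96.0; x 3.8 z 96.2; x 6.2 z 95.9; x 8.8 z 96.2; x 11.2 z 95.8; 
crop 108 106 1.5789473684210527
```

View pics/w4c.png

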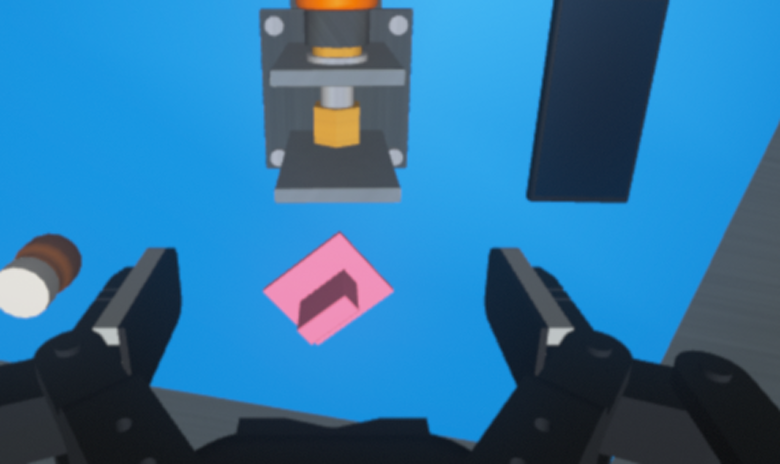

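The crop shows the open gap with the brass head at crop (337,125), the shank towards the runner, and the pink decoy, phone and jar all clear. My profile mask caught the gripper, so I'll redo it on a settled image.

```bash
sed -i 's/&(L\[:,2\]>.06)&(abs(L\[:,0\])<.009)/\&(L[:,2]>.06)\&(L[:,2]<.105)\&(abs(L[:,0])<.009)/; s/^q=uv.*/q=uv[near\&(L[:,2]>.06)\&(L[:,2]<.12)]; x0,y0=np.maximum(q.min(0)-10,0); x1,y1=q.max(0)+10/' bolt.py
cat >> bolt.py <<'E'
m=mask(im,(12,110,90),(28,255,255))&(near&(abs(L[:,0])<.014)&(L[:,2]>.06)&(L[:,2]<.105)).reshape(400,640).astype(np.uint8)*255
B=X[m.ravel()>0]; l=L[m.ravel()>0]; print("brass",len(B),"px",uv[m.ravel()>0].mean(0),"local x",l[:,0].min(),l[:,0].max(),"y",l[:,1].min(),l[:,1].max(),"zmax",np.percentile(l[:,2],98))
E
python3 bolt.py w5
```

```text
t 12.35 tcp [0.5627 0.1971 0.2231] q [ 5.000e-04 -1.060e-01  9.944e-01  0.000e+00] F [ 0.3 -0.5  0.3] gap 0.0851
shift mm [  1.2   3.4 157.1] turn [-0.01  0.06 -0.33]
cheek tops 1728 0.11664662415736195 ((0.5586500763893127, 0.19841080904006958), (0.06848722696304321, 0.0635920837521553), 12.3486909866333)
y -12.75  z 91.1 n10; y -11.25  z 91.8 n31; y -9.75  z 92.8 n41; y -8.25  z 94.2 n40; y -6.75  z 94.9 n37; y -5.25  z 95.7 n26; y -3.75  z 96.8 n42; y -2.25  z 97.6 n42; y -0.75  z 98.4 n42; y 0.75  z 97.5 n42; y 2.25  z 96.9 n22; y 3.75  z 96.1 n42; y 5.25  z 95.7 n42; y 6.75  z 94.6 n42; y 8.25  z 93.8 n35; y 9.75  z 93.0 n26; y 11.25  z 92.7 n22; 
x -21.2 z 93.4; x -18.8 z 92.6; x -16.2 z 92.5; x -13.8 z 92.5; x -11.2 z 92.9; x -8.8 z 95.7; x -6.2 z 96.0; x -3.8 z 95.7; x -1.2 z 96.0; x 1.2 z 96.2; x 3.8 z 96.1; x 6.2 z 96.2; x 8.8 z 96.0; x 11.2 z 93.5; 
crop 269 106 4.27536231884058
brass 672 px [320.48809524 185.53720238] local x -0.010244685906821155 0.01031208218855767 y -0.012146840371716946 0.011000755343527256 zmax 0.09880279274265934
```

View pics/w5c.png

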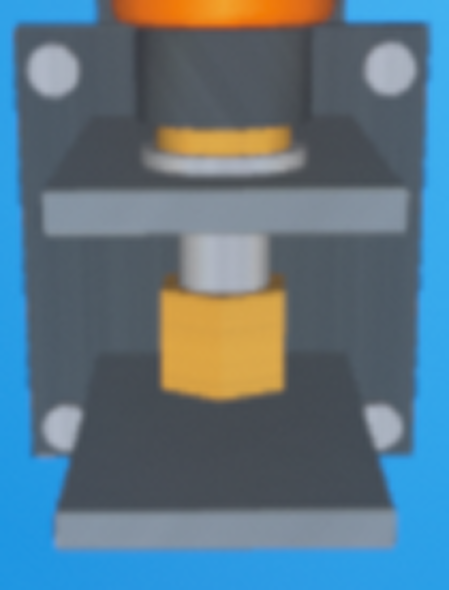

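The enlarged crop shows the hex head mid-gap (160..285, 275..400) with a corner on top (peak at y≈-0.7 mm, z 98.4). So the flats face ±y within a few degrees, and it's a good moment to grip. Bolt centre is about (0.5588, 0.198, 0.085).

```bash
python3 -m creep '[[0.0033,0.0022,0.02,0,0,-0.2],[0.0033,0.0022,0.05,0,0,-0.2],[0.0033,0.0022,0.08,0,0,-0.2],[0.0033,0.0022,0.108,0,0,-0.2],[0.0033,0.0022,0.132,0,0,-0.2],[0.0033,0.0022,0.148,0,0,-0.2],[0.0033,0.0022,0.156,0,0,-0.2],[0.0033,0.0022,0.158,0,0,-0.2]]' 0.085 60; python3 -c "
from h import *
go([.559,.1985,.065],192.4)"
```

```text
clock: 13.2
tcp_pos: [0.5582, 0.1988, 0.0637]
orientation: [-0.001, -0.108, 0.994, -0.0]
wrist_force: [-0.2, -0.2, 0.6]
finger_gap: 0.085
t 13.2 tcp [0.5582 0.1988 0.0637] q [-7.000e-04 -1.081e-01  9.941e-01 -1.000e-04] F [-0.2 -0.2  0.6] gap 0.085
shift mm [-0.7 -0.5 -1.3] turn [-0.01 -0.08  0.01]
```

No contact and well centred. Closing.

```bash
python3 -m creep '[[0,0,-0.001,0,0,0],[0,0,-0.001,0,0,0],[0,0,-0.001,0,0,0],[0,0,-0.001,0,0,0],[0,0,-0.001,0,0,0],[0,0,-0.001,0,0,0],[0,0,-0.001,0,0,0],[0,0,-0.001,0,0,0]]' 0.012 60; python3 -m creep '[[0,0,0,0,0,0],[0,0,0,0,0,0],[0,0,0,0,0,0],[0,0,0,0,0,0],[0,0,0,0,0,0],[0,0,0,0,0,0],[0,0,0,0,0,0],[0,0,0,0,0,0]]'; python3 -m creep '[[0,0,0,0,0,0],[0,0,0,0,0,0],[0,0,0,0,0,0],[0,0,0,0,0,0],[0,0,0,0,0,0],[0,0,0,0,0,0],[0,0,0,0,0,0],[0,0,0,0,0,0]]'; python3 -c "
from h import *
go([.559,.1985,.065],192.4); print(env.get_state()['ft_torque'])"
```

```text
clock: 14.0
tcp_pos: [0.5594, 0.1984, 0.0665]
orientation: [0.001, -0.108, 0.994, -0.001]
wrist_force: [-0.5, -3.2, 6.4]
finger_gap: 0.0234
clock: 14.8
tcp_pos: [0.5594, 0.1984, 0.0665]
orientation: [0.001, -0.108, 0.994, -0.001]
wrist_force: [-0.9, -2.7, 6.5]
finger_gap: 0.0232
clock: 15.6
tcp_pos: [0.5593, 0.1984, 0.0665]
orientation: [0.001, -0.108, 0.994, -0.001]
wrist_force: [-1.3, -3.5, 6.3]
finger_gap: 0.0229
t 15.6 tcp [0.5593 0.1984 0.0665] q [ 8.000e-04 -1.079e-01  9.942e-01 -5.000e-04] F [-1.3 -3.5  6.3] gap 0.0229
shift mm [0.3 0.1 1.5] turn [-0.07  0.08 -0.02]
[-0.54762185  0.15141426  0.04198279]
```

The gap of 23 mm matches the flats (the 16 mm fin read 15.2). Checking that the bolt has really stopped: compare views a few seconds apart.

```bash
cat > chk.py <<'E'
from h import *
import sys
go([.559,.1985,.065],192.4); p=env.camera_params("wrist"); im,d=env.read_camera("wrist"); cv2.imwrite(f"pics/{sys.argv[1]}.png",im)
ys,xs=np.mgrid[0:400,0:640]; uv=np.c_[xs.ravel(),ys.ravel()]; X=dep(p,uv,d); a=np.radians(12.4)
L=(X-[.5588,.198,0])@np.array([[np.cos(a),-np.sin(a),0],[np.sin(a),np.cos(a),0],[0,0,1]])*1000
m=mask(im,(12,110,60),(28,255,255)).ravel()>0; k=m&(abs(L[:,0])<12)&(abs(L[:,1])<16)&(abs(L[:,2]-92)<10)
l=L[k]; print(len(l),"px",uv[k].min(0),uv[k].max(0))
for y in range(-13,13,2):
    s=abs(l[:,1]-y-1)<1
    if s.sum(): print(f"{y+1}:{l[s,2].mean():.1f}",end=" ")
print()
E
python3 chk.py g1; python3 -m creep '[[0,0,0,0,0,0],[0,0,0,0,0,0],[0,0,0,0,0,0],[0,0,0,0,0,0],[0,0,0,0,0,0],[0,0,0,0,0,0],[0,0,0,0,0,0],[0,0,0,0,0,0]]'; python3 -m creep '[[0,0,0,0,0,0],[0,0,0,0,0,0],[0,0,0,0,0,0],[0,0,0,0,0,0],[0,0,0,0,0,0],[0,0,0,0,0,0],[0,0,0,0,0,0],[0,0,0,0,0,0]]'; python3 -m creep '[[0,0,0,0,0,0],[0,0,0,0,0,0],[0,0,0,0,0,0],[0,0,0,0,0,0],[0,0,0,0,0,0],[0,0,0,0,0,0],[0,0,0,0,0,0],[0,0,0,0,0,0]]';  python3 -m creep '[[0,0,0,0,0,0],[0,0,0,0,0,0],[0,0,0,0,0,0],[0,0,0,0,0,0],[0,0,0,0,0,0],[0,0,0,0,0,0],[0,0,0,0,0,0],[0,0,0,0,0,0]]'; python3 chk.py g2
python3 - <<'E'
import cv2
a,b=[cv2.resize(cv2.imread(f"pics/g{i}.png")[130:330,220:420],None,fx=1.9,fy=1.9) for i in(1,2)]
cv2.imwrite("pics/g12.png",cv2.hconcat([a,b]))
E
```

```text
t 15.6 tcp [0.5593 0.1984 0.0665] q [ 8.000e-04 -1.079e-01  9.942e-01 -5.000e-04] F [-1.3 -3.5  6.3] gap 0.0229
shift mm [0.3 0.1 1.5] turn [-0.07  0.08 -0.02]
2846 px [289 273] [348 329]
-12:92.3 -10:92.2 -8:93.6 -6:95.0 -4:96.4 -2:97.7 0:98.0 2:97.1 4:96.1 6:95.1 8:94.1 10:93.1 12:92.8 
clock: 16.45
tcp_pos: [0.5594, 0.1984, 0.0665]
orientation: [0.001, -0.108, 0.994, -0.001]
wrist_force: [-0.4, -2.7, 5.3]
finger_gap: 0.0232
clock: 17.25
tcp_pos: [0.5593, 0.1984, 0.0665]
orientation: [0.001, -0.108, 0.994, -0.001]
wrist_force: [-1.5, -3.7, 5.3]
finger_gap: 0.0229
clock: 18.05
tcp_pos: [0.5594, 0.1984, 0.0665]
orientation: [0.001, -0.108, 0.994, -0.001]
wrist_force: [-0.7, -3.0, 5.2]
finger_gap: 0.0231
clock: 18.85
tcp_pos: [0.5593, 0.1984, 0.0664]
orientation: [0.001, -0.108, 0.994, -0.001]
wrist_force: [-1.0, -3.0, 5.4]
finger_gap: 0.023
t 18.85 tcp [0.5593 0.1984 0.0664] q [ 7.000e-04 -1.078e-01  9.942e-01 -5.000e-04] F [-1.  -3.   5.4] gap 0.023
shift mm [0.3 0.2 1.4] turn [-0.07  0.08 -0.02]
2847 px [289 273] [348 329]
-12:92.4 -10:92.2 -8:93.5 -6:95.0 -4:96.4 -2:97.6 0:97.9 2:97.2 4:96.1 6:95.1 8:94.0 10:93.2 12:92.9
```

View pics/g12.png

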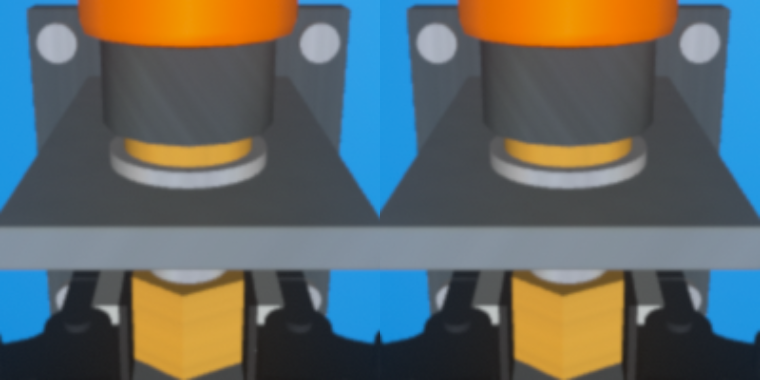

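The two views (15.6 s and 18.9 s) show the brass head between both pads, unchanged. The profiles agree within 0.1 mm, where a turning bolt would have moved about 5.5°. Handing in.

```bash
python3 -c "
from h import *
p=env.camera_params('top'); im,d=env.read_camera('top'); o=cv2.imread('pics/top0.png')
for n,(x0,y0,x1,y1) in dict(phone=(152,240,208,318),jar=(290,160,318,190),driver=(462,172,486,256)).items(): print(n,cv2.absdiff(im,o)[y0:y1,x0:x1].mean().round(2))
print(env.hand_in())"
```

```text
phone 61.37
jar 0.55
driver 0.6
the job is handed in; nothing more can be done
None
```

```bash
python3 -c "
import cv2
a,b=cv2.imread('pics/top0.png'),cv2.imread('pics/top1.png'); print(cv2.absdiff(a,b)[240:318,152:208].mean())
a,b=cv2.imread('pics/w4.png'),cv2.imread('pics/w5.png'); print(cv2.absdiff(a,b).mean())"
```

```text
0.8060897435897436
0.6801575520833333
```

The job is handed in. The yellow cover is upright in the white tray and the gripper is holding the brass bolt head still; I finished at about 19 s of the 54 s allowed.

- **Cover:** I lowered it until the floor pushed back at about 9 N, then let go. Afterwards it stood level near the middle of the tray, with the plate top at 22 mm and the fin top at 58.7 mm (58 mm expected).
- **Bolt:** I gripped it across its flats at 60 N, and the opening read a steady 23 mm. Two views 3.2 s apart matched within about 0.1 mm; a turning bolt would have moved about 5.5°.
- **Small disagreements:**
  - The head's profile looks about 4° off square to the pads, from calibration or a slight residual tilt, but it does not change.
  - The wrist and top cameras placed the bracket 2–3 mm apart. I used the wrist camera, and the fingers centred on the head without trouble.
- **Jar and screwdriver:** The last top view shows both unchanged.
- **Phone:** The same last check failed for the phone, with a large picture difference. The arm was probably blocking the top camera there, but I did not save that picture, so I can't confirm it. The phone was unmoved in the top view at 10.7 s, and the straight descent to the bolt after that met no contact.

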